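# Level the wash-line swing tray with a turbine housing and a compressor cover

## Robot

A 7-joint arm with a two-finger parallel gripper is mounted at the origin on the work surface. World frame = base frame: x ahead of the robot, y to its left, z up, the work surface at z = 0. Lengths are in mm, angles in rad, forces in N, time in s.
With the tool pointing down it reaches from about 375 to 925 mm from the base axis. Payload 3.1 kg.
Tool frame: the origin (TCP) lies midway between the tips of the shut fingers; the grasp point (between the pads) lies 19 mm behind it; z points along the fingers, y is the line along which they close (so a half turn about z gives the same grasp; the last joint's range is limited). The gripper opens to 85 mm and grips with 20 to 120 N. Pads are 22 mm wide; open, the fingers measure 114 mm over their backs; the gripper's body (76 mm by 85 mm) begins 54 mm behind the grasp point. The pads swing forward as they close: fully open they stand 13 mm farther back than shut.
Start: joints at [-1.321, 0.383, 0.044, 1.598, -0.018, 1.161, -0.05], TCP at [221.517, 611.092, 231.269] pointing down, gripper open.
Joint ranges: [-2.61, 2.61], [-0.41, 2.15], [-1.48, 1.57], [0, 2.5], [-1.57, 4.71], [0.05, 1.97], [-2.85, 2.85]. Speed limits (rad/s): [2.79, 2.79, 3.14, 3.14, 3.14, 3.14, 3.14].

## Interface

Orientations are given as a 3x3 rotation matrix whose columns are the frame's x, y, z axes.
In Python, from workcell import read_state, get_image, job_done gives the robot as it stands.
- The arm moves only by the shell command python3 -m jog 'ROWS' [FORCE]. ROWS is JSON, one flat list of numbers, 5 for each row, row after row: the shift along the tool's x, y, z in mm, then the turn about the tool's z in degrees, then the opening, from -1 (shut) to 1 (fully open), so that 0 is half open. In form: [x, y, z, twist, grip, x, y, z, twist, grip, ...]. A call has 1 to 12 rows; each row shifts and turns the commanded pose from where the row before left it, along the tool's axes as they then stand; what a row does not reach is not made up. A row lasts 1/10 s, in which the tool goes at most 50 mm and 8.59 degrees, less where a joint would pass 70% of its speed; a pose out of reach is approached as far as the arm can. A call is refused whole if a number of a shift passes 50 or a number of a turn 8.59, either way. A call with a gripper value outside its range is refused whole. The fingers move at their own pace and stop on an object; FORCE is the grip in N (left out, the last holds). Time passes only in rows, so rows that do not move let the fingers close. It gives the time, the measured TCP pose, the force, the opening and the grip force at its end, in the units of the state.
- read_state(): the state, without advancing time (a new reading comes with each control period).
- get_image(name): name is "scene" or "top" or "wrist"; returns a dict with "image" (400x640x3 uint8, red, green, blue), "fov_y" (degrees; the focal length in pixels is half the picture's height over the tangent of half this angle, whatever the lens; pixels are square), "cx", "cy" (the principal point, pixels), "k1" (the pictures are not rectified: a ray, as slopes to the right and down, at radius r is drawn at 1 + k1 r^2 times it, then the intrinsics apply), "eye" and "orientation" of the camera in the world; the wrist camera has in their place "hand_eye" (4x4, takes a point from camera to tool coordinates, whose origin is the TCP and whose axes are the flange's). Camera axes: x right, y up, looking along -z (the intrinsics and any distortion apply to the point x, -y, -z); pixel columns grow to the right and rows downward; lengths in mm; the calibration is good to about 2 mm. A picture is of the moment at which its call begins: read the wrist's pose just before it. There is no depth.
- job_done(): hands the job in; it is judged then, once.
The state is a dict: "time_s": time; "joints": joint angles; "dq": joint speeds; "effort": joint torques, N m; "eef_pos": TCP position; "orientation": TCP orientation; "wrist_force": force on the tool from outside, world axes, zero at the start; "moment": the same for the moment, N m; "width": opening from 0.0 (shut) to 1.0 (fully open); "finger_force": force on a finger pad.
Only numpy, scipy, OpenCV 4.12 (cv2) and the standard library are available. Lean on these libraries where they do the work, as an engineer would, in place of code of your own. Each camera call takes 0.05 s, during which the arm holds its last target. There are 200 camera calls.

## Task

The wash-line swing tray leans because only the heavy brown turbine housing is in it: set the silver compressor cover gently down on the tray's empty end, standing on its flange with the red cap up, and slide the turbine housing along the tray towards the pivot, without lifting it out, until the tray hangs level on its own with one housing on each side of the pivot. Let go of everything, and leave the other parts and tools on the bench where they are.

Things in the scene. Friction and masses are not known exactly. Their poses are not given: they have to be found in the camera images.
- tray (a joint): tilt (rad) of the swing tray about its trunnions, 160 mm above the bench. 0 level, positive = +y end up; bumpers at -0.14 and +0.14. It hangs freely and settles in about 2 s. With both housings in it, 1 mm of travel of the turbine housing is about 0.0065 rad, of the cover 0.004. Pushing a housing towards the pivot first swings its end down, up to the bumper, before it slides.
- tray_mid (a point): centre of the upper face of the steel swing tray's floor, 80 mm below the trunnion axis; tilts with the tray. x along the trunnion axis, y along the tray towards the end where the turbine housing starts, z up out of the floor. Tray 400 mm long (y), 168 mm wide (x), inside 394 x 162; rim 13 mm above the floor. Steel 9 mm hanger bars rise on both long sides from y = +-75 mm to the trunnions.
- stand: fixed loading stand that carries the tray; origin under its centre on the bench, x along the trunnion axis. Base plate 236 (x) x 400 (y) mm; yellow uprights 52 mm wide in y at x = +-107 mm reach 186 mm above the bench.
- turb_center (a point): brown cast-iron turbine housing, 0.9 kg +-10 %, standing in the tray; point on its upright axis half-way up, 29 mm above its underside. Round volute of 94 mm diameter, 30 mm high, then a 72 mm neck with an 80 mm flange, 58 mm high in all: too wide to grip. A gas flange 50 mm wide reaches 62 mm out along its own -x, at the start across the tray towards the robot.
- comp_center (a point): silver compressor cover, 0.5 kg +-10 %, standing on the bench; point on its upright axis half-way up, 37 mm above its underside, z up. Volute of 94 mm diameter, 28 mm high, then an inlet neck of 48 mm diameter from 34 to 74 mm high closed by a red cap: grip it there. A 24 mm outlet pipe runs to 65 mm along its own -x, 32 mm beside the axis (own +y).
- core_center (a point): bystander: bearing housing of the turbocharger, grey spool 80 mm in diameter, 50 mm high; point on its axis 25 mm above the bench. It and the compressor cover may swap sides of the bench.
- vband: bystander: steel clamp ring 86 mm in diameter, 14 mm high; origin at its centre underneath
- cap: bystander: red plastic cap with a tab, 62 mm in diameter, 14 mm high; origin at its centre underneath
- actuator: bystander: actuator canister 58 mm in diameter, 77 mm high with its rod; origin at its centre underneath
- bolts: bystander: blue bolt tray 100 x 130 mm, 45 mm high; origin at its centre underneath
- oiler: bystander: white bottle with red cap, 48 mm in diameter, 130 mm high; origin at its centre underneath
- wrench: bystander: spanner 190 mm long, lying near the robot; origin near its middle underneath
Not all that is in view belongs to the job. Leave any pink look-alike of the part that bears comp_center alone.

How it is judged (in metres and radians):
At the end, for the whole second after the job is handed in: Tray at rest, level within 0.04 rad (2.3 degrees) and slower than 0.03 rad/s; both housings upright on its floor (red cap up), the turbine housing on the +y side and the cover on the other, axes at least 30 mm from the pivot line and within 60 mm of the tray's long centre line (value of joint tray between -0.04 and 0.04 rad and velocity of joint tray between -0.03 and 0.03 rad/s and z of turb_center in the frame of tray_mid between 0.023 and 0.035 m and x of turb_center in the frame of tray_mid between -0.06 and 0.06 m and y of turb_center in the frame of tray_mid above 0.03 m and z of comp_center in the frame of tray_mid between 0.031 and 0.043 m and x of comp_center in the frame of tray_mid between -0.06 and 0.06 m and y of comp_center in the frame of tray_mid below -0.03 m and angle between each of comp_center, turb_center's own z axis and vertical below 0.1 rad); the robot touches nothing.
It fails at once if the turbine housing is lifted off the tray (more than 15 mm) (z of turb_center in the frame of tray_mid above 0.044 m).
It fails at once if the compressor cover is dropped or thrown: faster than 0.5 m/s while the fingers do not hold it (linear speed of comp above 0.5 m/s and contact force between the fingers and comp below 0.1 N).
It fails at once if another part or tool on the bench is moved by more than 30 mm (distance of any of core_center, vband, cap, actuator, bolts, oiler, wrench from where it was at the start of the episode above 0.03 m).
It also fails if it takes over 72 s, if anything falls off the work surface, if the arm or the gripper's body presses on something with over 40 N, if the wrist force passes 120 N, or if a joint passes its speed limit or range.

## Working session

There is one attempt and no reset: what is moved stays moved. The work goes in short steps, Python scripts to look and compute and a shell command to move; the robot and the scene stay as the last step left them, time stands still between calls to the robot, and variables do not carry over. Pictures are saved under pics/ and viewed, at most 10 in all, crops included, and the job is handed in when it is done.

```bash
mkdir -p pics
cat > h.py <<'E'
import numpy as np, cv2
from workcell import read_state, get_image, job_done
def cam(name):
    s=read_state(); d=get_image(name)
    if 'hand_eye' in d:
        H=np.array(d['hand_eye']); R=np.array(s['orientation']); p=np.array(s['eef_pos'])
        d['orientation']=R@H[:3,:3]; d['eye']=R@H[:3,3]+p
    d['f']=200/np.tan(np.radians(d['fov_y'])/2)
    return d
def ray(d,u,v):
    x=(u-d['cx'])/d['f'];y=(v-d['cy'])/d['f'];a,b=x,y
    for _ in range(20):
        k=1+d['k1']*(a*a+b*b);a,b=x/k,y/k
    r=np.array(d['orientation'])@np.array([a,-b,-1]);return np.array(d['eye']),r/np.linalg.norm(r)
def onz(d,u,v,z):
    e,r=ray(d,u,v);return e+r*(z-e[2])/r[2]
def proj(d,P):
    q=np.array(d['orientation']).T@(np.array(P)-d['eye']);a,b=q[0]/-q[2],-q[1]/-q[2]
    k=1+d['k1']*(a*a+b*b);return d['cx']+d['f']*a*k,d['cy']+d['f']*b*k
def save(d,n): cv2.imwrite('pics/'+n,d['image'][:,:,::-1])
E
python3 - <<'E'
from h import *
import pickle
for n in('scene','top'):
    d=cam(n);save(d,n+'.png');pickle.dump(d,open(n+'.pkl','wb'));print(n,d['eye'],d['fov_y'],d['k1'],np.round(d['orientation'],2).tolist())
s=read_state();print(s)
E
```

```text
scene [1113.76519023  575.4364927   844.4961845 ] 56.77359259826032 -0.06214497601490014 [[-0.64, -0.5, 0.58], [0.77, -0.43, 0.48], [0.01, 0.75, 0.66]]
top [ 401.34785666   21.44062986 1818.55918516] 42.632204491632784 -0.04753450600384343 [[0.0, 1.0, -0.04], [-1.0, 0.0, -0.0], [-0.0, 0.04, 1.0]]
{'time_s': 0.1, 'joints': array([-1.32080801,  0.38375267,  0.04385111,  1.59942811, -0.01787869,
        1.16120534, -0.04990873]), 'dq': array([-0.00036686, -0.00097935,  0.00019645, -0.00388627,  0.00130065,
        0.00069312, -0.00087227]), 'effort': array([ 2.55421386e-03, -4.34723783e+01,  1.02913857e+00, -2.50452733e+01,
        1.08394903e-02,  5.47622956e-03,  2.90577269e-06]), 'eef_pos': array([221.25515389, 610.26882985, 230.00820927]), 'orientation': array([[-9.40151345e-01,  3.40756501e-01, -6.74928312e-04],
       [ 3.40757136e-01,  9.40148533e-01, -2.30419346e-03],
       [-1.50636038e-04, -2.39627721e-03, -9.99997118e-01]]), 'wrist_force': array([ 0.00351025, -0.24283856,  0.65894849]), 'moment': array([ 0.00827066,  0.04601764, -0.00144452]), 'finger_force': 0.0, 'width': 1.0065950920530375}
```

View pics/top.png

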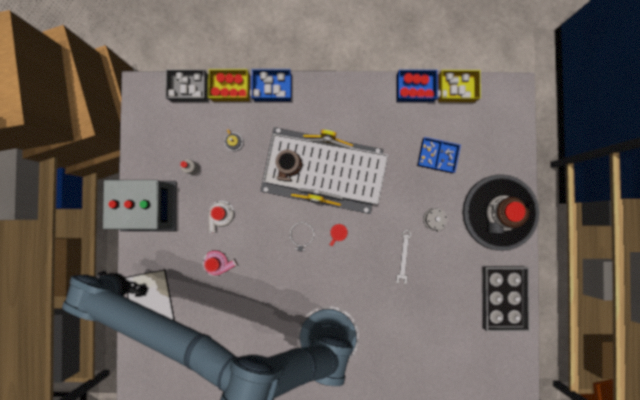

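View pics/scene.png

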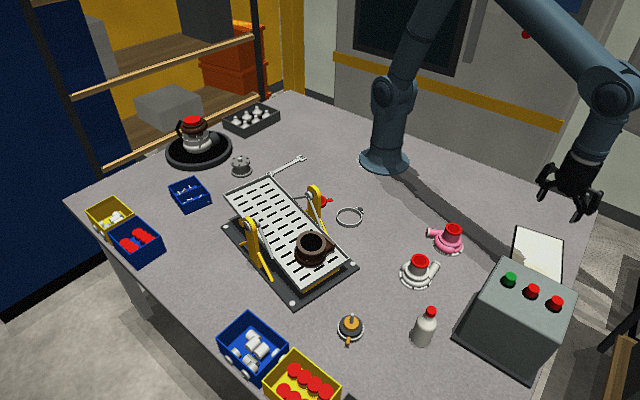

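Candidates with a red cap, in the top view: the silver cover at (220,213), the pink look-alike at (217,263), and the turbo on the round plate at (510,212). The silver free-standing one at (220,213) fits the description. I'll check it in an enlarged crop while measuring.

Run:
```python
from h import *
import pickle
T=pickle.load(open('top.pkl','rb'));S=pickle.load(open('scene.pkl','rb'))
def tri(a,b):
    (e1,r1),(e2,r2)=a,b
    A=np.stack([r1,-r2],1);t=np.linalg.lstsq(A,e2-e1,rcond=None)[0]
    p,q=e1+t[0]*r1,e2+t[1]*r2;return (p+q)/2,np.linalg.norm(p-q)
def red(d,x0,y0,x1,y1):
    h=cv2.cvtColor(d['image'],cv2.COLOR_RGB2HSV)[y0:y1,x0:x1]
    m=((h[...,0]<8)|(h[...,0]>174))&(h[...,1]>180)&(h[...,2]>90)
    v,u=np.nonzero(m);return u.mean()+x0,v.mean()+y0,len(u)
a=red(T,205,195,240,235);b=red(S,395,245,440,285);print(a,b)
print('cap tri',tri(ray(T,*a[:2]),ray(S,*b[:2])), 'top z74',onz(T,*a[:2],74),'scene z74',onz(S,*b[:2],74))
print('turb top', tri(ray(T,289,160),ray(S,312,243)))
for p in [(278,131),(265,188),(383,151),(367,210)]: print('bolt',onz(T,*p,10))
for p in [(327,135),(317,198)]: print('upr',onz(T,*p,186))
# crops
c=cv2.resize(S['image'][215:315,365:485],None,fx=5,fy=5,interpolation=cv2.INTER_CUBIC)
c2=cv2.resize(T['image'][120:290,190:400],None,fx=3,fy=3,interpolation=cv2.INTER_CUBIC)
cv2.imwrite('pics/c1.png',c[:,:,::-1]);cv2.imwrite('pics/c2.png',c2[:,:,::-1])
```

```text
(np.float64(217.62857142857143), np.float64(212.95238095238096), 105) (np.float64(419.74619289340103), np.float64(260.507614213198), 197)
cap tri (array([432.37701873, 378.30475825,  68.60445304]), np.float64(0.24608707696078014)) top z74 [432.33596275 377.09255697  74.        ] scene z74 [437.04227349 379.77751669  74.        ]
turb top (array([606.30452609, 135.44033372, 113.71543129]), np.float64(9.17540851709099))
bolt [725.48540209 178.34317729  10.        ]
bolt [522.17634171 223.0174902   10.        ]
bolt [ 654.76839145 -194.94615125   10.        ]
bolt [ 445.15241132 -137.66878119   10.        ]
upr [681.26457024   5.70271668 186.        ]
upr [478.81402278  37.24068924 186.        ]
```

View pics/c1.png

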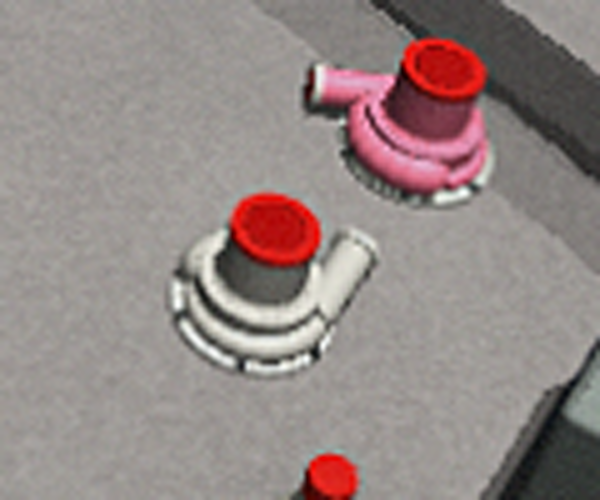

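View pics/c2.png

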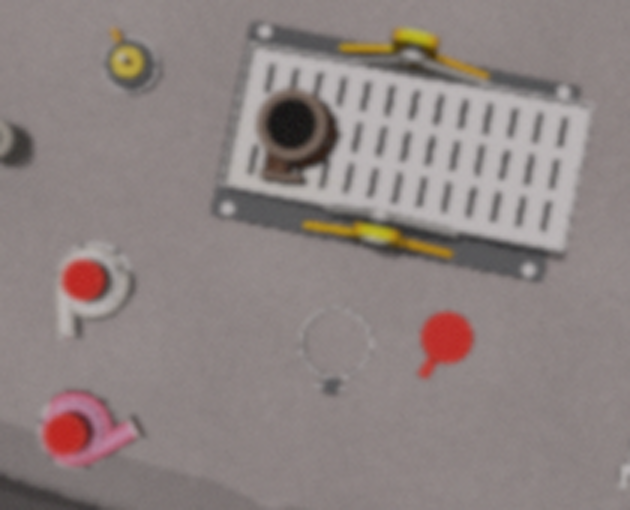

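c1 shows the silver cover (red cap at crop (270,225)) clearly apart from the pink one (440,70). c2 shows the turbine at the +y (left) end of the tray and the stand bolts at crop (265,32), (227,208), (564,91) and (530,270). The silver one is the target, so I'm moving above it.

```bash
python3 -m jog '[-25,-13,0,0,1,-28,-15,0,0,1,-28,-15,0,0,1,-28,-15,0,0,1,-28,-15,0,0,1,-28,-15,0,0,1,-28,-15,0,0,1,-28,-15,0,0,1,-28,-15,0,0,1,-27,-13,0,0,1,0,0,0,8,1,0,0,0,8,1]' 60
python3 -m jog '[0,0,0,8,1,0,0,0,8,1,0,0,0,8,1,0,0,0,8,1,0,0,0,8,1,0,0,0,7,1,0,0,0,0,1,0,0,0,0,1]'
python3 - <<'E'
from h import *
s=read_state();print(s['eef_pos'],s['orientation'].round(3).tolist(),s['joints'].round(2),s['wrist_force'])
d=cam('wrist');save(d,'w1.png');print(d['eye'],d['fov_y'],d['k1'])
h=cv2.cvtColor(d['image'],cv2.COLOR_RGB2HSV)
m=(((h[...,0]<8)|(h[...,0]>174))&(h[...,1]>180)&(h[...,2]>70)).astype(np.uint8)
n,l,st,c=cv2.connectedComponentsWithStats(m)
for i in range(1,n):
    if st[i,4]>100: print(c[i],st[i],onz(d,*c[i],74))
print(proj(d,[432,378,74]))
E
```

```text
time_s: 1.3
eef_pos: [432.3, 377.7, 230.7]
orientation: [[-0.804, 0.595, -0.001], [0.595, 0.804, -0.001], [-0.0, -0.001, -1.0]]
wrist_force: [-0.2, 0.1, -0.3]
width: 1.0
finger_force: 0.0
time_s: 2.1
eef_pos: [430.9, 379.6, 230.9]
orientation: [[-0.126, 0.992, -0.001], [0.992, 0.126, -0.001], [-0.001, -0.001, -1.0]]
wrist_force: [-0.2, 1.4, 0.3]
width: 0.997
finger_force: 0.0
[430.91695989 379.6381701  230.85060114] [[-0.126, 0.992, -0.001], [0.992, 0.126, -0.001], [-0.001, -0.001, -1.0]] [-1.08  0.25  0.33  1.8  -0.09  1.11 -0.59] [-0.22284949  1.36502987  0.29897897]
[420.68013063 461.24122205 374.54417705] 61.93156409055698 0.013531766729706634
[577.69202454  86.63803681] [561  71  34  32 815] [636.11619543 485.93160901  74.        ]
[133.85307213 135.87221728] [ 107  110   55   53 2246] [260.00968282 396.81984301  74.        ]
[330.1143201  169.77496992] [304 156  47  31 831] [437.65113297 388.16918913  74.        ]
(np.float64(322.66854982375145), np.float64(179.55457242513393))
```

View pics/w1.png

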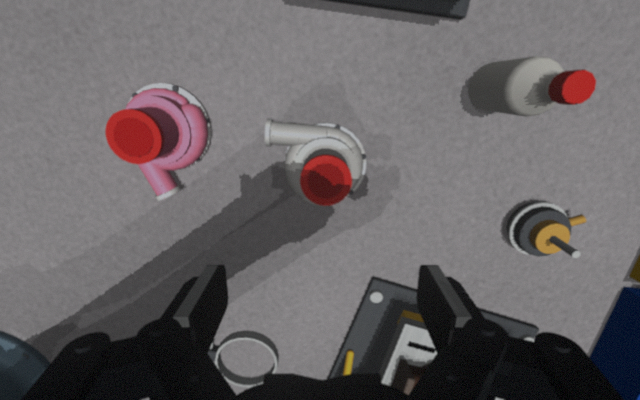

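The cap shows at (326,180), 3 px from where it was predicted. The pipe points left to (268,132), parallel to the closing line. Going down to grip.

```bash
python3 -m jog '[-2,3,20,0,1,0,0,30,0,1,0,0,30,0,1,0,0,30,0,1,0,0,30,0,1,0,0,25,0,1,0,0,15,0,1,0,0,13,0,1,0,0,0,0,1]'
python3 -m jog '[0,0,0,0,-0.2,0,0,0,0,-0.5,0,0,0,0,-0.5,0,0,0,0,-0.5,0,0,0,0,-0.5,0,0,0,0,-0.5,0,0,0,0,-0.5]' 60
```

```text
time_s: 3.05
eef_pos: [433.6, 377.4, 36.8]
orientation: [[-0.124, 0.992, -0.002], [0.992, 0.124, -0.002], [-0.002, -0.002, -1.0]]
wrist_force: [0.0, -0.4, -0.1]
width: 1.006
finger_force: 0.0
time_s: 3.75
eef_pos: [435.3, 379.2, 40.0]
orientation: [[-0.123, 0.992, 0.001], [0.992, 0.123, 0.002], [0.002, 0.002, -1.0]]
wrist_force: [-0.5, 0.1, 5.2]
width: 0.548
finger_force: 62.7
```

```bash
python3 -m jog '[0,0,-5,0,-0.5,0,0,-15,0,-0.5,0,0,-25,0,-0.5,0,0,-35,0,-0.5,0,0,-35,0,-0.5,0,0,-35,0,-0.5,0,0,-35,0,-0.5,0,0,-25,0,-0.5,0,0,-8,0,-0.5]'
python3 -m jog '[-10,1,0,0,-0.5,-20,2,0,0,-0.5,-30,4,0,0,-0.5,-36,4,0,0,-0.5,-36,4,0,0,-0.5,-36,4,0,0,-0.5,-36,4,0,0,-0.5,-36,5,0,0,-0.5,-36,5,0,0,-0.5,-36,4,0,0,-0.5,-36,4,0,0,-0.5,-36,5,0,0,-0.5]'
python3 -m jog '[-36,4,0,0,-0.5,-32,4,0,0,-0.5,-25,3,0,0,-0.5,-15,2,0,0,-0.5,-8,1,0,0,-0.5,-2,0,0,0,-0.5,0,0,0,6,-0.5,0,0,0,6.4,-0.5,0,0,0,6,-0.5,0,0,0,0,-0.5,0,0,0,0,-0.5,0,0,0,0,-0.5]'
python3 - <<'E'
from h import *
d=cam('wrist');save(d,'w2.png')
t=cam('top');cv2.imwrite('pics/t2.png',cv2.resize(t['image'][100:240,240:420],None,fx=3,fy=3,interpolation=cv2.INTER_CUBIC)[:,:,::-1])
a=cv2.imread('pics/w2.png');b=cv2.imread('pics/t2.png');b=cv2.resize(b,(257,200))
c=np.zeros((400,800,3),np.uint8);c[:,:540]=cv2.resize(a,(540,338+62))if 0 else cv2.copyMakeBorder(cv2.resize(a,(540,338)),0,62,0,0,0);c[:200,543:800]=b
cv2.imwrite('pics/m2.png',c);print(read_state()['wrist_force'],read_state()['joints'].round(2))
E
```

```text
time_s: 4.65
eef_pos: [435.8, 378.8, 260.0]
orientation: [[-0.123, 0.992, 0.004], [0.992, 0.123, 0.005], [0.004, 0.005, -1.0]]
wrist_force: [0.6, 0.4, -4.1]
width: 0.548
finger_force: 62.7
time_s: 5.85
eef_pos: [524.6, -1.4, 253.7]
orientation: [[-0.121, 0.993, -0.006], [0.993, 0.121, -0.001], [-0.001, -0.006, -1.0]]
wrist_force: [0.6, 0.7, -4.6]
width: 0.544
finger_force: 62.7
time_s: 7.05
eef_pos: [555.5, -112.0, 256.0]
orientation: [[0.194, 0.981, -0.001], [0.981, -0.194, 0.0], [0.0, -0.001, -1.0]]
wrist_force: [0.3, -0.1, -4.8]
width: 0.546
finger_force: 62.7
[ 0.27450447  0.21920919 -4.95392622] [-0.51  0.25  0.75  1.8  -0.18  1.16  0.09]
```

View pics/m2.png

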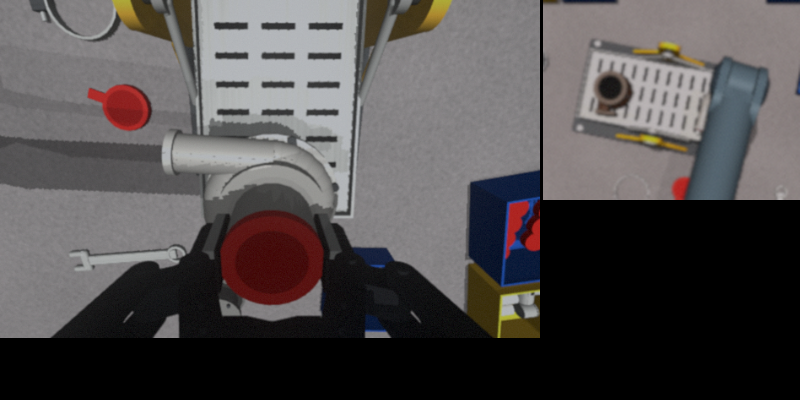

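The tray lies square to the tool. Its far corner is at about crop (352,215), the side rims at columns 200 and 361, and the pipe points to -x. Checking the centring.

Run:
```python
from h import *
s=read_state();d=cam('wrist');k=640/540
ex=s['orientation'][:,1];ey=s['orientation'][:,0];print(s['eef_pos'],ex,ey)
for n,(u,v),z in [('corner',(352,215),121),('R',(361,100),108),('L',(200,100),108)]:
    P=onz(d,u*k,v*k,z);r=P-s['eef_pos'];print(n,P,'rel tool: x',r@ex,'y',r@ey)
for t in(-120,-120.):
    pass
```

```text
[ 555.71793006 -112.37035796  256.16621173] [ 9.80790067e-01 -1.95066071e-01 -2.70567097e-04] [1.95066123e-01 9.80790077e-01 1.81432590e-04]
corner [ 630.56475411 -197.18485502  121.        ] rel tool: x 89.99002379333551 y -68.60966082711553
R [655.81577072 -76.34916619 108.        ] rel tool: x 91.18854434193607 y 54.828042992012236
L [496.1045503  -44.48028705 108.        ] rel tool: x -71.67117120774235 y 54.930474792155664
```

```bash
python3 -m jog '[4,8,0,0,-0.5,0,0,15,0,-0.5,0,0,25,0,-0.5,0,0,25,0,-0.5,0,0,18,0,-0.5,0,0,10,0,-0.5,0,0,6,0,-0.5,0,0,0,0,-0.5,0,0,0,0,-0.5]'
python3 -m jog '[0,0,2,0,-0.5,0,0,2,0,-0.5,0,0,2,0,-0.5,0,0,2,0,-0.5,0,0,2,0,-0.5,0,0,0,0,-0.5]'
```

```text
time_s: 8.1
eef_pos: [565.3, -110.5, 158.0]
orientation: [[0.196, 0.981, 0.002], [0.981, -0.196, -0.0], [0.0, 0.002, -1.0]]
wrist_force: [-0.0, -0.5, -4.4]
width: 0.546
finger_force: 62.8
time_s: 8.7
eef_pos: [564.1, -110.2, 146.8]
orientation: [[0.196, 0.981, -0.001], [0.981, -0.196, 0.0], [-0.0, -0.001, -1.0]]
wrist_force: [-1.5, -0.0, -5.0]
width: 0.55
finger_force: 62.8
```

```bash
for i in 1; do python3 -m jog '[0,0,2,0,-0.5,0,0,1,0,-0.5,0,0,0,0,-0.5]' | grep -E 'eef|force'; python3 -m jog '[0,0,2,0,-0.5,0,0,1,0,-0.5,0,0,0,0,-0.5]'| grep -E 'eef|force'; python3 -m jog '[0,0,2,0,-0.5,0,0,1,0,-0.5,0,0,0,0,-0.5]'| grep -E 'eef|force'; done
```

```text
eef_pos: [564.7, -110.3, 144.6]
wrist_force: [-0.2, -0.0, -2.4]
finger_force: 63.0
eef_pos: [564.9, -109.4, 141.5]
wrist_force: [-0.3, 2.2, 0.7]
finger_force: 63.2
eef_pos: [565.0, -108.6, 138.3]
wrist_force: [-0.4, 4.5, 2.2]
finger_force: 63.4
```

```bash
python3 -m jog '[0,0,0,0,0.15,0,0,0,0,0.25,0,0,0,0,0.4,0,0,0,0,0.55,0,0,0,0,0.7,0,0,0,0,0.7]' 20
python3 -m jog '[0,0,-5,0,0.8,0,0,-10,0,0.8,0,0,-20,0,0.8,0,0,-25,0,0.8,0,0,-25,0,0.8,0,0,-25,0,0.8,0,0,-15,0,0.8,0,0,-5,0,0.8]'
python3 - <<'E'
from h import *
s=read_state();d=cam('wrist');a=cv2.resize(d['image'],(540,338))
t=cam('scene');b=cv2.resize(t['image'][130:330,190:390],(260,260))
c=np.zeros((338,800,3),np.uint8);c[:,:540]=a;c[:260,540:]=b
cv2.imwrite('pics/m3.png',c[:,:,::-1])
E
```

```text
time_s: 10.2
eef_pos: [564.5, -110.6, 138.3]
orientation: [[0.197, 0.98, 0.0], [0.98, -0.197, -0.0], [-0.0, 0.0, -1.0]]
wrist_force: [-0.2, -0.7, -0.4]
width: 0.849
finger_force: 0.0
time_s: 11.0
eef_pos: [565.7, -110.7, 270.9]
orientation: [[0.196, 0.981, 0.004], [0.981, -0.196, 0.0], [0.001, 0.004, -1.0]]
wrist_force: [-0.2, 0.3, 0.6]
width: 0.904
finger_force: 0.0
```

View pics/m3.png

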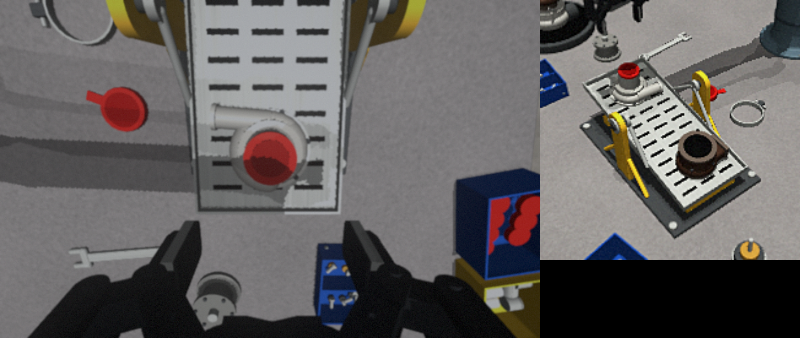

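The cover stands upright at the empty end (cap at (270,158), pipe across the tray), and the tray is still on its bumper with the turbine end down. Next I'll look at the turbine from above.

```bash
python3 -m jog '[15,0,-2,0,0.2,25,0,0,0,0.2,30,0,0,0,0.2,30,0,0,0,0.2,30,0,0,0,0.2,20,0,0,0,0.2,12,0,0,0,0.2,3,0,0,0,0.2,0,0,0,0,0.2]'
python3 - <<'E'
from h import *
import pickle
s=read_state();d=cam('wrist');d['s']=s;pickle.dump(d,open('w4.pkl','wb'));save(d,'w4.png');print(s['eef_pos'],s['orientation'].round(3).tolist())
E
```

```text
time_s: 12.0
eef_pos: [596.4, 51.5, 269.5]
orientation: [[0.196, 0.981, -0.001], [0.981, -0.196, -0.001], [-0.001, -0.001, -1.0]]
wrist_force: [0.0, -0.2, 0.2]
width: 0.602
finger_force: 0.0
[596.44317855  51.46092132 269.54710844] [[0.196, 0.981, -0.001], [0.981, -0.196, -0.001], [-0.001, -0.001, -1.0]]
```

View pics/w4.png

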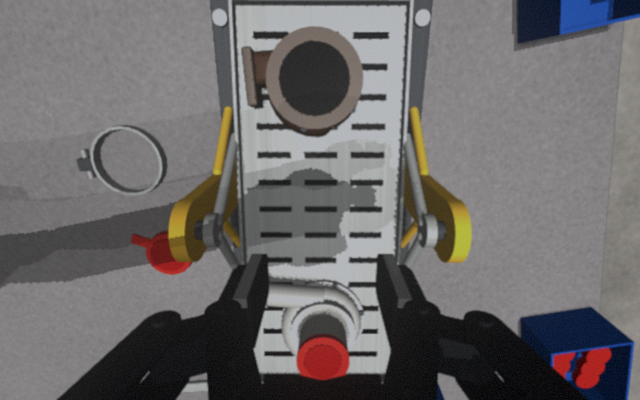

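The turbine's top flange is centred at (314,78), with its gas flange to the left. The trunnion nuts are at (209,232) and (430,232), and the cover's cap at (322,357).

Run:
```python
from h import *
import pickle
d=pickle.load(open('w4.pkl','rb'));ex=d['s']['orientation'][:,1];ey=d['s']['orientation'][:,0]
A=onz(d,209,232,160);B=onz(d,430,232,160);c=(A+B)/2;print('pivot',c,np.linalg.norm(A-B),(c-d['s']['eef_pos'])@ex,(c-d['s']['eef_pos'])@ey)
th=-.14;co,si=np.cos(th),np.sin(th)
for n,(u,v),h,y0 in [('turb',(314,78),58,115),('cap',(322,357),74,-125),('end',(320,4),13,200)]:
    y=y0
    for _ in range(8):
        z=-80+h; P=onz(d,u,v,160+y*si+z*co); r=P-c; y=(r@ey+z*si)/co
    print(n,P,'x',r@ex,'tray y',y, 'offset axis at floor level',y*co+80*si)
```

```text
pivot [588.44584794  18.79994103 160.        ] 183.47329799051323 -1.3073638951689954 -33.464233197430296
turb [607.74930702 138.16743163 120.74768863] x -4.430752586596352 tray y 125.17679210722102 offset axis at floor level 112.78861272761512
cap [566.86564922 -99.47529044 170.88285422] x 2.017801986060539 tray y -120.5659690684644 offset axis at floor level -130.5498003420104
end [625.02146209 200.08804141  66.26004809] x 0.429230549922014 tray y 196.32269373296342 offset axis at floor level 183.23842258239588
```

```bash
python3 -m jog '[15,-4,0,0,-0.2,25,0,0,0,-0.2,30,0,0,0,-0.2,30,0,0,0,-0.2,30,0,0,0,-0.2,20,0,0,0,-0.2,12,0,0,0,-0.2,4,0,0,0,-0.2,0,0,0,0,-0.2]'
python3 -m jog '[0,0,15,0,-0.2,0,0,30,0,-0.2,0,0,30,0,-0.2,0,0,30,0,-0.2,0,0,30,0,-0.2,0,0,30,0,-0.2,0,0,20,0,-0.2,0,0,10,0,-0.2,0,0,4,0,-0.2,0,0,0,0,-0.2,0,0,0,0,-0.2]'
```

```text
time_s: 12.95
eef_pos: [625.6, 214.3, 270.2]
orientation: [[0.197, 0.98, -0.0], [0.98, -0.197, -0.001], [-0.001, 0.0, -1.0]]
wrist_force: [-0.5, -0.8, 0.2]
width: 0.397
finger_force: 0.0
time_s: 14.05
eef_pos: [626.7, 214.9, 72.6]
orientation: [[0.197, 0.98, 0.002], [0.98, -0.197, 0.001], [0.001, 0.002, -1.0]]
wrist_force: [1.0, -0.1, -0.1]
width: 0.4
finger_force: 0.0
```

```bash
python3 -m jog '[-6,0,0,0,-0.2,-6,0,0,0,-0.2,-6,0,0,0,-0.2,-4,0,0,0,-0.2,-3,0,-0.3,0,-0.2,-3,0,-0.3,0,-0.2,-3,0,-0.4,0,-0.2,-3,0,-0.4,0,-0.2,0,0,0,0,-0.2]'
python3 -m jog '[-4,0,-0.5,0,-0.2,-4,0,-0.5,0,-0.2,-4,0,-0.5,0,-0.2,-4,0,-0.5,0,-0.2,-3,0,-0.4,0,-0.2,-3,0,-0.4,0,-0.2,0,0,0,0,-0.2]'
```

```text
time_s: 14.95
eef_pos: [618.0, 184.7, 72.4]
orientation: [[0.195, 0.981, -0.001], [0.981, -0.195, 0.003], [0.003, -0.002, -1.0]]
wrist_force: [-0.5, 4.1, -1.7]
width: 0.399
finger_force: 2.4
time_s: 15.65
eef_pos: [614.5, 162.7, 75.6]
orientation: [[0.195, 0.981, 0.0], [0.981, -0.195, 0.003], [0.003, -0.0, -1.0]]
wrist_force: [0.7, 4.3, -1.4]
width: 0.404
finger_force: 2.3
```

```bash
python3 -m jog '[-4,0,-0.5,0,-0.2,-4,0,-0.5,0,-0.2,-4,0,-0.5,0,-0.2,-4,0,-0.6,0,-0.2,-3,0,-0.5,0,-0.2,-3,0,-0.5,0,-0.2,0,0,0,0,-0.2]'
python3 -m jog '[3,0,0,0,-0.2,8,0,0,0,-0.2,10,0,0,0,-0.2,0,0,0,0,-0.2,0,0,0,0,-0.2,0,0,0,0,-0.2,0,0,0,0,-0.2]'
python3 - <<'E'
from h import *
import pickle
s=read_state();d=cam('wrist');save(d,'w5.png');t=cam('scene');save(t,'s5.png')
c=np.zeros((338,800,3),np.uint8);c[:,:540]=cv2.resize(d['image'],(540,338));c[:260,540:]=cv2.resize(t['image'][130:330,190:390],(260,260))
cv2.imwrite('pics/m5.png',c[:,:,::-1])
E
```

```text
time_s: 16.35
eef_pos: [610.3, 140.9, 78.7]
orientation: [[0.195, 0.981, 0.001], [0.981, -0.195, 0.003], [0.003, 0.0, -1.0]]
wrist_force: [1.1, 4.8, -1.3]
width: 0.399
finger_force: 2.3
time_s: 17.05
eef_pos: [614.3, 158.4, 78.6]
orientation: [[0.197, 0.98, -0.0], [0.98, -0.197, -0.001], [-0.001, -0.0, -1.0]]
wrist_force: [0.7, -0.4, 0.2]
width: 0.4
finger_force: 0.0
```

View pics/m5.png

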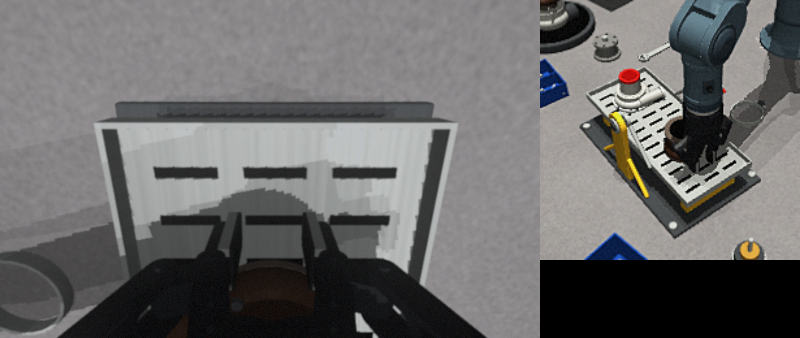

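```bash
python3 -m jog '[0,0,-10,0,-0.2,0,0,-20,0,-0.2,0,0,-20,0,-0.2,0,0,0,0,-0.2,0,0,0,0,-0.2,0,0,0,0,-0.2,0,0,0,0,-0.2,0,0,0,0,-0.2,0,0,0,0,-0.2,0,0,0,0,-0.2,0,0,0,0,-0.2,0,0,0,0,-0.2]' | head -2
cat > tilt.py <<'E'
from h import *
from scipy.optimize import brentq
c=np.array([588.45,18.8,160]);a=np.radians(-11.3);ex=np.array([np.cos(a),np.sin(a),0]);ey=np.array([-ex[1],ex[0],0])
def pt(x,y,h,th):
    z=h-80;return c+x*ex+(y*np.cos(th)-z*np.sin(th))*ey+np.array([0,0,y*np.sin(th)+z*np.cos(th)])
def show(d,n):
    for th in(-.14,-.07,0,.07,.14): print(th,np.round([proj(d,pt(x,200,13,th)) for x in(-84,84)]).tolist())
    save(d,n)
if __name__=='__main__':
    import sys
    d=cam('wrist');show(d,sys.argv[1])
E
python3 tilt.py w6.png
```

```text
time_s: 18.35
eef_pos: [614.4, 159.1, 128.5]
-0.14 [[189.0, 146.0], [460.0, 146.0]]
-0.07 [[178.0, 140.0], [470.0, 140.0]]
0 [[166.0, 134.0], [483.0, 134.0]]
0.07 [[152.0, 130.0], [497.0, 129.0]]
0.14 [[135.0, 126.0], [515.0, 126.0]]
```

View pics/w6.png

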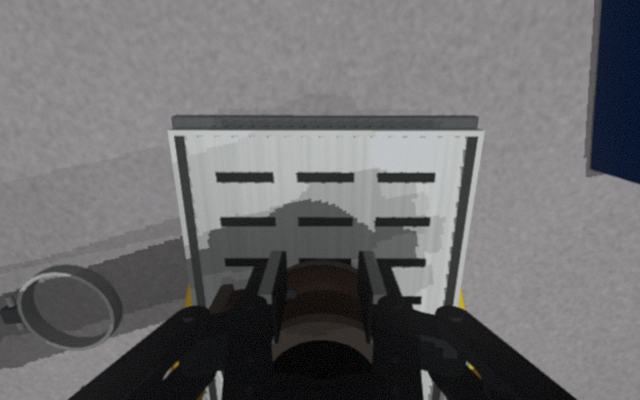

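The rim corners are at (168,131) and (484,131). That is 316 px apart, where a level tray should give 317, so the tray is about level. I'm retreating upwards, then re-measuring numerically at two times to confirm it's at rest.

```bash
cat > m.py <<'E'
from tilt import *
from scipy.optimize import minimize_scalar
d=cam('wrist');v0=np.mean([proj(d,pt(0,200,13,t))[1] for t in(-.03,.03)])
g=cv2.cvtColor(d['image'],cv2.COLOR_RGB2GRAY).astype(int);best=[]
for v in range(int(v0)-14,int(v0)+10):
    u=np.nonzero(g[v]>max(170,0))[0];u=u[(u>60)&(u<580)]
    if len(u)>20: best.append((v,u[0],u[-1],u[-1]-u[0]+1,len(u)))
W=[b for b in best if b[4]>.7*b[3]][:7]
print(d['eye'].round(1),read_state()['time_s']);print([tuple(int(i) for i in b) for b in W])
for th in(-.08,-.04,0,.04,.08):
    p=[proj(d,pt(x,200,13,th)) for x in(-84,84)];print(th,round(p[1][0]-p[0][0],1),round(p[0][1],1),end=' | ')
print()
E
python3 m.py
python3 -m jog '[0,0,-10,0,-0.2,0,0,-20,0,-0.2,0,0,-20,0,-0.2,0,0,-20,0,-0.2,0,0,-20,0,-0.2,0,0,0,0,-0.2,0,0,0,0,-0.2,0,0,0,0,-0.2,0,0,0,0,-0.2,0,0,0,0,-0.2,0,0,0,0,-0.2,0,0,0,0,-0.2]' | head -2; python3 m.py
python3 -m jog '[0,0,0,0,-0.2,0,0,0,0,-0.2,0,0,0,0,-0.2,0,0,0,0,-0.2,0,0,0,0,-0.2,0,0,0,0,-0.2,0,0,0,0,-0.2,0,0,0,0,-0.2]'|head -2; python3 m.py
```

```text
[630.9 239.7 272.3] 18.45
[(131, 168, 482, 315, 299), (132, 168, 483, 316, 316), (133, 168, 483, 316, 316), (134, 168, 483, 316, 316), (135, 168, 483, 316, 305), (136, 169, 483, 315, 259), (137, 169, 482, 314, 263)]
-0.08 288.6 140.9 | -0.04 301.8 137.4 | 0 316.2 134.3 | 0.04 332.1 131.5 | 0.08 349.6 129.1 | 
time_s: 19.65
eef_pos: [614.2, 159.1, 218.2]
[630.9 239.7 361.9] 19.7
[(116, 219, 383, 165, 129), (117, 218, 431, 214, 214), (118, 219, 431, 213, 213), (119, 219, 431, 213, 181), (121, 218, 431, 214, 191), (122, 215, 433, 219, 205), (123, 214, 434, 221, 208)]
-0.08 200.9 123.7 | -0.04 207.2 120.8 | 0 213.9 118.1 | 0.04 221.0 115.7 | 0.08 228.6 113.6 | 
time_s: 20.5
eef_pos: [614.4, 159.2, 218.6]
[630.9 239.7 362.3] 20.55
[(116, 219, 267, 49, 49), (117, 219, 430, 212, 212), (118, 219, 430, 212, 212), (119, 219, 430, 212, 186), (121, 218, 430, 213, 177), (122, 215, 432, 218, 205), (123, 214, 434, 221, 208)]
-0.08 200.6 123.8 | -0.04 206.8 120.9 | 0 213.5 118.2 | 0.04 220.6 115.8 | 0.08 228.2 113.7 |
```

Both width and row give a tilt within about 0.01 rad at two camera heights. Taking one last stillness check before handing in.

```bash
python3 -m jog '[0,0,0,0,-0.2,0,0,0,0,-0.2,0,0,0,0,-0.2,0,0,0,0,-0.2,0,0,0,0,-0.2,0,0,0,0,-0.2,0,0,0,0,-0.2,0,0,0,0,-0.2,0,0,0,0,-0.2,0,0,0,0,-0.2]'|head -1; python3 m.py
python3 - <<'E'
from h import *
a=cam('scene')['image'].astype(int)
for _ in range(6): b=cam('scene')['image'].astype(int)
r=abs(a-b)[130:330,190:390].max(2);print(r.max(),(r>25).sum())
E
```

```text
time_s: 21.55
[630.9 239.7 362.3] 21.6
[(116, 219, 266, 48, 48), (117, 218, 430, 213, 213), (118, 218, 430, 213, 213), (119, 219, 430, 212, 187), (121, 218, 430, 213, 175), (122, 215, 432, 218, 205), (123, 214, 434, 221, 208)]
-0.08 200.6 123.8 | -0.04 206.8 120.9 | 0 213.5 118.3 | 0.04 220.6 115.9 | 0.08 228.2 113.8 | 
25 0
```

```bash
python3 -c "from workcell import job_done;print(job_done())"
```

```text
the job is handed in; nothing more can be done
None
```

I handed in the job at about 22 s: the tray hangs level to within about 0.01 rad and still by camera, with the cover upright at about y = -121 mm and the turbine slid to about +78 mm; the gripper is clear, and no verdict was returned.

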